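# Tip the sorting tray into the box

## Task

Set the empty white box on the bench under the open end of the hinged sorting tray, then push down the tray's wooden thumb plate to tip it until both bangles and the bar have slid out into the box, none landing on the bench. Then let the tray come back down gently to level (do not let it slam) and let go. Leave the jar, the steel block and the hammer where they are.

Things in the scene. Friction and masses are not known exactly. Their poses are not given: they have to be found in the camera images.
- stand: Dark wooden stand, fixed to the bench. Origin on the bench straight below the middle of the hinge line, z up; y points the way the parts slide (to the tray's open end), x lies along the hinge. Base plate 176 mm (x), from y = -130 to +25 mm, 14 mm thick; two posts 12 mm thick at x = +-76 mm, 34 mm along y, 139 mm high; a rest under the tray's rear.
- tray (a joint): Tilt of the tray: 0 = level, resting on the stand; grows as the open end goes down, to the stop at 0.65 rad. Parts begin to slide at about 0.3 to 0.45 rad. The tray is heavier behind the hinge: it takes 3 to 6 N down on the thumb plate, and if let go while tipped it falls back to level hard, so the hand must go up slowly with it (about 50 mm/s).
- hinge (a point): Middle of the hinge line, 120 mm above the bench. The dark steel tray is 128 mm wide (along the hinge) and 200 mm long, from 125 mm behind the hinge to the open lip 75 mm ahead of it; floor 6 mm thick, centred on the hinge's height when level; walls 30 mm high, 4 mm thick on two sides and at the rear.
- lip (a point): Middle of the top edge of the tray's open end: 75 mm ahead of the hinge, 123 mm above the bench when level, about 75 mm when fully tipped (it moves with the tray).
- thumb_plate (a point): Middle of the top face of the light wooden thumb plate, beside the tray's open end on the robot's side: 10 mm thick, 50 mm along the slide direction, sticking out 56 mm from the tray's side. It lies 60 mm ahead of the hinge, 95 mm to the stand's -x side, 127 mm above the bench when level, and swings with the tray about the hinge.
- box: Empty white open-topped box, loose, 0.25 kg, 170 mm (its x) by 160 mm (its y) by 50 mm high, walls and floor 8 mm thick. Origin at the centre of its underside. Right under the tray's open end its middle is about 120 mm ahead of the hinge, its 170 mm side parallel to the hinge. A wall can be pinched from above.
- bangle_a: Silver bangle lying flat in the tray: ring of 66 mm outer and 56 mm inner diameter, 12 mm high, 50 g. Origin at the centre of its underside.
- bangle_b: The other bangle, alike, nearer the tray's open end.
- bar: Silver bar lying in the tray: 90 mm long (its y), 18 mm wide (x), 10 mm high, 0.12 kg. Origin at the centre of its underside.
- jar: Lidded clear jar, 70 mm across, 85 mm high: leave alone. Origin at the centre of its underside.
- block: Square steel bench block 70 x 70 x 35 mm: leave alone. Origin at the centre of its underside.
- hammer: Hammer with wooden handle, 260 mm long (its x), lying flat, up to 30 mm high: leave alone. Origin under its middle.

How it is judged:
On the way, in this order (a step that is already met when the one before it is completed fails the run):
1. the box stands on the bench under the tray's open end (x of box in the frame of stand between -0.04 and 0.04 m and y of box in the frame of stand between 0.06 and 0.165 m and height (world z) of box between -0.01 and 0.01 m and angle between box's own z axis and vertical below 0.06 rad and linear speed of box below 0.03 m/s), for 0.2 s.
2. the tray is tipped (over 0.28 rad) with the box under its open end (value of joint tray above 0.28 rad and x of box in the frame of stand between -0.04 and 0.04 m and y of box in the frame of stand between 0.06 and 0.165 m and height (world z) of box between -0.01 and 0.01 m and angle between box's own z axis and vertical below 0.06 rad), for 0.1 s.
At the end, for the whole second after the job is handed in: Both bangles and the bar lie inside the box (origins between its walls and below its rim) at rest, the box stands flat on the bench under the tray's open end (its middle within 40 mm sideways of the stand's middle and 60 to 165 mm ahead of the hinge), and the tray is back level (under 0.03 rad) (x of bangle_a in the frame of box between -0.077 and 0.077 m and y of bangle_a in the frame of box between -0.072 and 0.072 m and z of bangle_a in the frame of box between 0 and 0.05 m and x of bangle_b in the frame of box between -0.077 and 0.077 m and y of bangle_b in the frame of box between -0.072 and 0.072 m and z of bangle_b in the frame of box between 0 and 0.05 m and x of bar in the frame of box between -0.077 and 0.077 m and y of bar in the frame of box between -0.072 and 0.072 m and z of bar in the frame of box between 0 and 0.05 m and x of box in the frame of stand between -0.04 and 0.04 m and y of box in the frame of stand between 0.06 and 0.165 m and height (world z) of box between -0.01 and 0.01 m and angle between box's own z axis and vertical below 0.06 rad and linear speed of each of bangle_a, bangle_b, bar, box below 0.02 m/s and value of joint tray below 0.03 rad); the robot touches nothing.
It fails at once if a bangle or the bar falls on the bench (height (world z) of any of bangle_a, bangle_b, bar below 0.004 m).
It fails at once if the tray comes back down faster than 3.5 rad/s (it slams) (velocity of joint tray below -3.5 rad/s).
It fails at once if the jar, the block or the hammer is moved by more than 20 mm (distance of any of jar, block, hammer from where it was at the start of the episode above 0.02 m).
It also fails if it takes over 64 s, if anything falls off the work surface, if the arm or the gripper's body presses on something with over 40 N, if the wrist force passes 120 N, or if a joint passes its speed limit or range.

## Robot

A 6-joint arm with a two-finger parallel gripper is mounted at the origin on the work surface. World frame = base frame: x ahead of the robot, y to its left, z up, the work surface at z = 0. Lengths are in m, angles in rad, forces in N, time in s.
With the tool pointing down it reaches from about 0.3 to 0.775 m from the base axis. Payload 14.6 kg.
Tool frame: the origin (TCP) lies on the centre line of the jaws, within the pads' length; the fingertips stand 19 mm ahead of it and the grasp point (between the pads) is the TCP; y points along the fingers, x is the direction in which the jaws open and shut, and the axes are right-handed (so a half turn about y gives the same grasp; the last joint's range is limited). The gripper opens to 94 mm and grips with 3 to 60 N. Pads are 16 mm wide; open, the fingers measure 119 mm over their backs; the gripper's body (75 mm by 177 mm) begins 78 mm behind the grasp point.
Start: joints at [1.138, 0.3, 1.521, -0, 1.321, -0.067], TCP at [0.197, 0.514, 0.224] pointing down, gripper open.
Joint ranges: [-3.03, 3.03], [-0.79, 2.21], [0.23, 2.52], [-1.04, 4.18], [0, 3.07], [-2.55, 2.55]. Speed limits (rad/s): [2.22, 2.22, 2.57, 3.14, 3.14, 3.14].

## Interface

Orientations are given as [roll, pitch, yaw] about the fixed x, y, z axes, in that order (R = Rz(yaw) Ry(pitch) Rx(roll)).
In Python, from station import ctrl, optics gives the robot as it stands.
- The arm moves only by the tool jog_arm, never from a script. Its argument "targets" is a list of rows, each a list of 3 entries, a list of its own where there are three numbers: the finger opening in cm, from 0 to 9.4, then the shift along the tool's x, y, z in cm, then the turn about the tool's y in rad. A call has 1 to 10 rows; each row is the pose to reach, as a shift and turn from the pose commanded when the call began, along the tool's axes at that moment; what a row does not reach only later rows make up. A row lasts 1/10 s, in which the tool goes at most 50 mm and 8.59 degrees, less where a joint would pass 70% of its speed; a pose out of reach is approached as far as the arm can. A call with a gripper value outside its range is refused whole. The fingers move at their own pace and stop on an object; "grip_force" is the grip in N (left out, the last holds). Time passes only in rows, so rows that repeat a pose let the fingers close. It gives the time, the measured TCP pose, the force and the opening at its end, in the units of the state.
- ctrl.get_obs(): the state, without advancing time (a new reading comes with each control period).
- optics.camera(name): name is "side" or "top" or "wrist"; returns a dict with "img" (420x560x3 uint8, red, green, blue), "range_z" (420x560 float32, m along the optical axis (not along the pixel's ray), 0 where there is no reading), "camera_matrix" (3x3 intrinsics, pixels), "k1" (the pictures are not rectified: a ray, as slopes to the right and down, at radius r is drawn at 1 + k1 r^2 times it, then the intrinsics apply), "world_to_cam" (4x4, takes a point from world to camera coordinates); the wrist camera has in their place "mount" (4x4, takes a point from camera to tool coordinates, whose origin is the TCP and whose axes are the tool frame's). Camera axes: x right, y up, looking along -z (the intrinsics and any distortion apply to the point x, -y, -z); pixel columns grow to the right and rows downward; lengths in m; the calibration is good to about 2 mm. A picture is of the moment at which its call begins: read the wrist's pose just before it.
- ctrl.hand_in(): hands the job in, once; it reports no verdict.
The state is a dict: "time_s": time; "qpos": joint angles; "joint_vel": joint speeds; "tau": joint torques, N m; "ee_pos": TCP position; "eef_rot": TCP orientation; "force": force on the tool from outside, world axes, zero at the start; "moment": the same for the moment, N m; "grip_width": finger opening in m.
Only numpy, scipy, OpenCV 4.12 (cv2) and the standard library are available. Lean on these libraries where they do the work, as an engineer would, in place of code of your own. Each camera call takes 0.05 s, during which the arm holds its last target. There are 200 camera calls.

## Working session

There is one attempt and no reset: what is moved stays moved. The work goes in short steps, Python scripts to look and compute and a tool call to move; the robot and the scene stay as the last step left them, time stands still between calls to the robot, and variables do not carry over. Pictures are saved under pics/ and viewed, about 8 in all and at most 12, crops included, and the job is handed in when it is done.

Besides the shell and the picture viewer there is one more tool, called as name(argument=value, ...) on one line, values as JSON. jog_arm: Moves the arm, as the interface text tells. Its arguments: {"type":"object","properties":{"targets":{"type":"array","items":{"type":"array"}},"grip_force":{"type":"number"}},"required":["targets"]}

```bash
mkdir -p pics; ls; cat > h.py <<'E'
import numpy as np, cv2
from station import ctrl, optics
from scipy.spatial.transform import Rotation as R
def toolT():
    o=ctrl.get_obs(); T=np.eye(4); e=o['eef_rot']
    T[:3,:3]=R.from_euler('xyz',e).as_matrix(); T[:3,3]=o['ee_pos']; return T
def grab(n):
    T=toolT() if n=='wrist' else None
    c=optics.camera(n)
    c['c2w']=T@c['mount'] if n=='wrist' else np.linalg.inv(c['world_to_cam'])
    return c
def slopes(c,px):
    K=c['camera_matrix']; px=np.atleast_2d(px).astype(float)
    d=np.array([c['k1'],0,0,0,0.])
    return cv2.undistortPoints(px[:,None],K,d)[:,0]
def rays(c,px):
    s=slopes(c,px); d=np.c_[s[:,0],-s[:,1],-np.ones(len(s))]
    return c['c2w'][:3,3], d@c['c2w'][:3,:3].T
def onplane(c,px,z):
    o,d=rays(c,px); return o+d*((z-o[2])/d[:,2])[:,None]
def cloud(c):
    h,w=c['range_z'].shape; v,u=np.mgrid[:h,:w]
    o,d=rays(c,np.c_[u.ravel(),v.ravel()]); 
    P=o+d*c['range_z'].ravel()[:,None]; P[c['range_z'].ravel()<=0]=np.nan
    return P.reshape(h,w,3)
def save(n,img): cv2.imwrite('pics/'+n,cv2.cvtColor(img,cv2.COLOR_RGB2BGR))
E
python3 - <<'E'
from h import *
import pickle
o=ctrl.get_obs(); print({k:np.round(v,3) for k,v in o.items()})
for n in('top','side'):
    c=grab(n); pickle.dump(c,open(n+'.pkl','wb')); save(n+'0.png',c['img']); print(n,c['camera_matrix'],c['k1'],np.round(c['c2w'],3))
E
```

```text
pics
{'time_s': np.float64(0.0), 'qpos': array([ 1.138,  0.3  ,  1.522, -0.   ,  1.321, -0.067]), 'joint_vel': array([ 0.   , -0.   ,  0.001, -0.001,  0.   ,  0.002]), 'tau': array([ 1.0000e-03, -5.3182e+01, -3.5274e+01,  7.1000e-02,  2.5000e-02,
       -0.0000e+00]), 'ee_pos': array([0.197, 0.513, 0.224]), 'eef_rot': array([-1.571e+00,  1.000e-03,  1.205e+00]), 'force': array([ 0.319,  0.902, -0.299]), 'moment': array([-0.009, -0.036,  0.024]), 'grip_width': np.float64(0.094)}
top [[392.06533755   0.         281.67437061]
 [  0.         392.06533755 211.29296941]
 [  0.           0.           1.        ]] -0.07381888129736415 [[-0.03   0.978 -0.205  0.402]
 [-1.    -0.029  0.011 -0.043]
 [ 0.004  0.205  0.979  1.103]
 [ 0.     0.     0.     1.   ]]
side [[445.90794755   0.         284.360164  ]
 [  0.         445.90794755 209.3158933 ]
 [  0.           0.           1.        ]] -0.11260615924221641 [[-0.824  0.403 -0.398  0.224]
 [-0.566 -0.593  0.573  0.505]
 [-0.005  0.697  0.717  0.808]
 [ 0.     0.     0.     1.   ]]
```

View pics/top0.png

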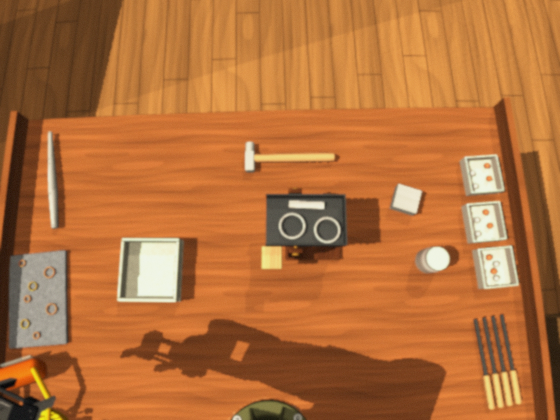

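View pics/side0.png

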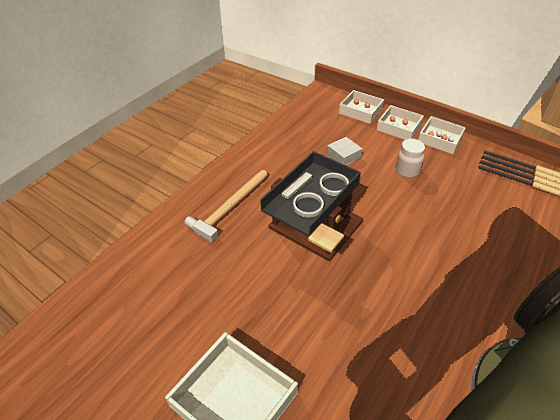

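Top view: tray at about (306,220) with its open end to the left (world +y), thumb plate at (271,257), box at (150,270). Hammer is at (290,157), jar at (434,259) and block at (406,199). The side view agrees: plate at (326,237), box at (232,385). Now I'll measure.

```bash
cat > m.py <<'E'
from h import *
import pickle
C={n:pickle.load(open(n+'.pkl','rb')) for n in('top','side')}
def big(m,near=None):
    m=cv2.morphologyEx(m.astype(np.uint8)*255,cv2.MORPH_OPEN,np.ones((3,3)))
    n,l,s,ce=cv2.connectedComponentsWithStats(m)
    return l,s,ce
for n,c in C.items():
    P=cloud(c); hsv=cv2.cvtColor(c['img'],cv2.COLOR_RGB2HSV); H,S,V=[hsv[...,i].astype(int) for i in range(3)]
    X,Y,Z=P[...,0],P[...,1],P[...,2]
    b=np.nanmedian(Z[(abs(X-.5)<.2)&(abs(Y)<.4)]); print(n,'bench z',b)
    pm=(S>60)&(H>12)&(H<32)&(V>150)&(abs(Z-.127)<.015)&(X>.2)&(X<.6)&(abs(Y)<.3)
    l,s,ce=big(pm); i=1+np.argmax(s[1:,4]); m=l==i
    q=cv2.findContours(m.astype(np.uint8),0,2)[0][0]; r=cv2.minAreaRect(onplane(c,q[:,0],np.median(Z[m]))[:,:2].astype(np.float32))
    print(' plate n',s[i,4],'px',ce[i],'cloud z',np.median(Z[m]),'med xy',np.median(P[m],0),'rect',np.round(r[0],4),np.round(r[1],4),r[2])
    # dark tray rim by depth
    tm=(V<90)&(Z>.09)&(Z<.17)&(X>.2)&(X<.7)&(abs(Y)<.3)
    l,s,ce=big(tm); i=1+np.argmax(s[1:,4]); m=l==i
    print(' tray extents', [np.round(np.nanpercentile(P[m][:,k],[1,50,99]),4) for k in range(3)])
    # box rim
    for nm,zlo,zhi in(('rim',.04,.06),):
        bm=(S<70)&(V>100)&(Z>zlo)&(Z<zhi)&(Y>.15)&(Y<.7)
        l,s,ce=big(bm); i=1+np.argmax(s[1:,4]); m=l==i
        q=np.argwhere(m)[:,::-1]; z=np.median(Z[m]); r=cv2.minAreaRect(onplane(c,q,z)[:,:2].astype(np.float32))
        print(' box',nm,s[i,4],'z',z,np.round(r[0],4),np.round(r[1],4),r[2])
    tr=(Z>.1)&(Z<.17)&(abs(Y)<.25)&(X>.3)&(X<.75)
    q=P[tr]; w=q[(q[:,2]>.143)]; r=cv2.minAreaRect(w[:,:2].astype(np.float32)); print(' wall top',len(w),r,np.median(w[:,2]))
    # silver: bar, rings
    sm=tr&(S<60)&(V>130)&(Z<.143); l,s,ce=big(sm)
    for i in range(1,len(s)):
        if s[i,4]>15:
            r=cv2.minAreaRect(onplane(c,np.argwhere(l==i)[:,::-1],.134)[:,:2].astype(np.float32)); print(' silver',s[i,4],ce[i].round(),np.round(np.median(P[l==i],0),3),np.round(r[0],4),np.round(r[1],4),round(r[2],1))
E
python3 m.py
```

```text
top bench z 0.0012648763920795059
 plate n 464 px [271.19612069 257.13793103] cloud z 0.12711593458524034 med xy [ 0.49083118 -0.02425415  0.12711593] rect [ 0.4914 -0.024 ] [0.0497 0.0546] 88.31973266601562
 tray extents [array([0.514 , 0.5521, 0.6396]), array([-0.2105, -0.1813, -0.0273]), array([0.1198, 0.1255, 0.1565])]
 box rim 245 z 0.0495621830934061 [0.44   0.2788] [0.1023 0.1002] 88.89608764648438
 wall top 560 ((0.5731707811355591, -0.11215080320835114), (0.20086097717285156, 0.14221172034740448), 88.60818481445312) 0.15266253869247687
 silver 309 [306. 204.] [ 0.621 -0.116  0.133] [ 0.6213 -0.1162] [0.0915 0.022 ] 85.9
 silver 259 [291. 225.] [ 0.57  -0.077  0.133] [ 0.5689 -0.0777] [0.0679 0.0677] 24.9
 silver 258 [326. 230.] [ 0.555 -0.164  0.133] [ 0.5567 -0.1649] [0.068 0.066] 88.2
side bench z 0.002522129238356874
 plate n 559 px [325.51699463 237.33810376] cloud z 0.12833030353264008 med xy [ 0.48845666 -0.02018028  0.1283303 ] rect [ 0.4891 -0.021 ] [0.0545 0.0562] 89.14209747314453
 tray extents [array([0.4986, 0.5865, 0.6428]), array([-0.211 , -0.1152, -0.0109]), a
[... 153 characters left out ...]
, -0.1127929762005806), (0.20307724177837372, 0.158218652009964), 88.1018295288086) 0.15193647189270043
 silver 240 [296. 185.] [ 0.62  -0.111  0.135] [ 0.6203 -0.1138] [0.0958 0.0188] 85.9
 silver 54 [332. 175.] [ 0.571 -0.189  0.132] [ 0.5697 -0.1853] [0.0239 0.0138] 34.3
 silver 22 [341. 176.] [ 0.552 -0.193  0.135] [ 0.551  -0.1938] [0.0091 0.0142] 29.5
 silver 16 [346. 180.] [ 0.534 -0.187  0.136] [ 0.5341 -0.1891] [0.0068 0.0135] 34.3
 silver 83 [330. 192.] [ 0.547 -0.136  0.132] [ 0.5474 -0.1343] [0.0388 0.0185] 11.1
 silver 127 [311. 196.] [ 0.575 -0.103  0.134] [ 0.5694 -0.1   ] [0.059  0.0257] 8.5
 silver 132 [306. 212.] [ 0.554 -0.05   0.134] [ 0.5573 -0.0519] [0.0536 0.0253] 19.8
```

jog_arm(targets=[[9.4,[-0.2,0.3,-3],-0.04],[9.4,[-0.4,0.6,-7],-0.08],[9.4,[-0.7,0.9,-11],-0.13],[9.4,[-1,1.2,-15.5],-0.18],[9.4,[-1.2,1.5,-20],-0.23],[9.4,[-1.5,1.8,-24],-0.28],[9.4,[-1.7,2.1,-28],-0.32],[9.4,[-1.9,2.4,-30.4],-0.338],[9.4,[-1.9,2.4,-30.4],-0.338],[9.4,[-1.9,2.4,-30.4],-0.338]])

```text
time_s: 1.1
ee_pos: [0.4736, 0.387, 0.2]
eef_rot: [-1.57, 0.001, 1.542]
force: [-1.1, 0.4, -0.1]
grip_width: 0.0938
```

```bash
cat > box.py <<'E'
from h import *
import sys
# box rim seen from the named cameras: cloud points at rim height -> rectangle
for n in sys.argv[2:]:
    c=grab(n); save(sys.argv[1]+n+'.png',c['img']); P=cloud(c); hsv=cv2.cvtColor(c['img'],cv2.COLOR_RGB2HSV)
    Z=P[...,2]; m=(hsv[...,1]<90)&(hsv[...,2]>70)&(Z>.042)&(Z<.058)&(P[...,0]>.3)&(P[...,0]<.72)&(P[...,1]>-.1)&(P[...,1]<.5)
    k,l,s,_=cv2.connectedComponentsWithStats(m.astype(np.uint8)); m=np.isin(l,[i for i in range(1,k) if s[i,4]>40])
    q=np.argwhere(m)[:,::-1]; z=np.median(Z[m]); r=cv2.minAreaRect(onplane(c,q,z)[:,:2].astype(np.float32))
    print(n,len(q),'z',z.round(4),np.round(r[0],4),np.round(r[1],4),round(r[2],2), 'extents',np.round(np.percentile(P[m],[1,99],axis=0),3).tolist())
o=ctrl.get_obs(); print(o['time_s'],np.round(o['ee_pos'],4),np.round(o['eef_rot'],3),np.round(o['force'],2),o['grip_width'])
E
python3 box.py a wrist top side
```

```text
wrist 5513 z 0.0491 [0.4728 0.3105] [0.1589 0.168 ] 88.0 extents [[0.388, 0.231, 0.043], [0.557, 0.391, 0.051]]
top 745 z 0.0494 [0.4746 0.3079] [0.1626 0.1686] 88.5 extents [[0.389, 0.227, 0.043], [0.56, 0.389, 0.054]]
side 800 z 0.0507 [0.4673 0.3111] [0.1615 0.1616] 87.93 extents [[0.386, 0.231, 0.043], [0.549, 0.388, 0.054]]
1.25 [0.473  0.3878 0.2007] [-1.571 -0.     1.544] [ 0.11 -0.25  0.3 ] 0.09394506598650491
```

jog_arm(targets=[[5,[0,4,0],0],[4,[0,8,0],0],[4,[0,11.5,0],0],[4,[0,14.5,0],0],[4,[0,16.2,0],0],[4,[0,16.2,0],0],[0,[0,16.2,0],0],[0,[0,16.2,0],0],[0,[0,16.2,0],0],[0,[0,16.2,0],0]], grip_force=20)

```text
time_s: 2.25
ee_pos: [0.4741, 0.3873, 0.0393]
eef_rot: [-1.572, -0.001, 1.543]
force: [0.5, 0.2, 0.3]
grip_width: 0.0177
```

```bash
python3 box.py b wrist top
```

```text
wrist 9238 z 0.0493 [0.4605 0.3301] [0.1202 0.1428] 88.1 extents [[0.388, 0.275, 0.047], [0.53, 0.391, 0.051]]
top 660 z 0.0494 [0.4745 0.3073] [0.1633 0.1686] 88.29 extents [[0.389, 0.227, 0.043], [0.56, 0.389, 0.054]]
2.35 [0.474  0.3872 0.0389] [-1.571 -0.     1.543] [-0.82 -4.2   2.92] 0.009331950177894613
```

jog_arm(targets=[[0,[0,0,0],0],[0,[0,0,0],0],[0,[-0.5,0,-0.3],0],[0,[-1.5,0,-0.8],0],[0,[-3,0,-1.4],0],[0,[-4.5,0,-2],0],[0,[-6,0,-2.7],0],[0,[-7.5,0,-3.4],0],[0,[-9,0,-4],0],[0,[-10,0,-4.5],0]])

```text
time_s: 3.35
ee_pos: [0.5166, 0.285, 0.0389]
eef_rot: [-1.571, -0.001, 1.542]
force: [-2.1, 4.9, 5.1]
grip_width: 0.0077
```

```bash
python3 box.py c top side
```

```text
top 556 z 0.05 [0.5181 0.2074] [0.1591 0.1653] 88.66 extents [[0.434, 0.128, 0.043], [0.602, 0.285, 0.054]]
side 825 z 0.0508 [0.459  0.2209] [0.1855 0.0817] 76.22 extents [[0.429, 0.132, 0.042], [0.513, 0.3, 0.055]]
3.45 [0.5171 0.2841 0.0389] [-1.572  0.     1.542] [ 1.   -4.49  6.04] 0.008096853480339504
```

jog_arm(targets=[[0,[-1,0,-0.5],0],[0,[-3,0,-1.4],0],[0,[-5,0,-2.3],0],[0,[-7,0,-3.2],0],[0,[-9.5,0,-4.3],0],[0,[-12,0,-5.4],0],[0,[-14,0,-6.3],0],[0,[-16,0,-7.2],0],[0,[-17,0,-7.7],0],[0,[-17,0,-7.7],0]])

```text
time_s: 4.45
ee_pos: [0.5892, 0.1115, 0.0389]
eef_rot: [-1.572, 0.001, 1.541]
force: [1.5, -4.1, 5.4]
grip_width: 0.0079
```

```bash
python3 box.py d top side
```

```text
top 207 z 0.0498 [0.5899 0.0381] [0.0915 0.1689] 88.31 extents [[0.505, -0.01, 0.042], [0.675, 0.079, 0.054]]
side 733 z 0.0503 [0.5488 0.0443] [0.1762 0.0985] 89.62 extents [[0.502, -0.042, 0.042], [0.596, 0.128, 0.055]]
4.55 [0.5889 0.1121 0.0389] [-1.572e+00  1.000e-03  1.542e+00] [ 0.39 -4.37  4.42] 0.007777271755692665
```

View pics/dtop.png

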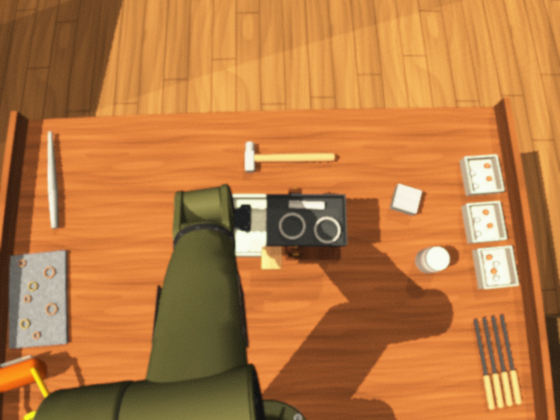

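Box now sits under the open end (rim visible at x 234–266 in the picture); tray and parts are unchanged. Release, rise, and go over the thumb plate.

jog_arm(targets=[[3,[0,0,0],0],[3,[0,0,0],0],[3,[0,0,0],0],[3,[0,-0.5,0],0],[3,[0,-3,0],0],[3,[0,-7,0],0],[3,[0,-11,0],0],[3,[0,-15,0],0],[3,[0,-17,0],0],[3,[0,-17,0],0]])

```text
time_s: 5.55
ee_pos: [0.5892, 0.1141, 0.212]
eef_rot: [-1.576, -0.001, 1.543]
force: [-0.9, 1.1, -0.5]
grip_width: 0.0299
```

```bash
python3 box.py e wrist top side; python3 - <<'E'
from h import *
c=grab('wrist'); P=cloud(c)
Z=P[...,2]
hsv=cv2.cvtColor(c['img'],cv2.COLOR_RGB2HSV)
m=(Z>.118)&(Z<.135)&(hsv[...,1]>60)&(hsv[...,0]>12)&(hsv[...,0]<32)&(hsv[...,2]>140)
print(m.sum(), np.median(P[m],0) if m.any() else '')
E
```

```text
wrist 4354 z 0.0491 [0.5876 0.0367] [0.1582 0.1674] 88.47 extents [[0.503, -0.043, 0.043], [0.672, 0.117, 0.051]]
top 195 z 0.0496 [0.5902 0.0454] [0.0971 0.1748] 84.93 extents [[0.505, -0.01, 0.043], [0.675, 0.099, 0.054]]
side 1186 z 0.05 [0.5865 0.0387] [0.1648 0.1737] 88.31 extents [[0.502, -0.043, 0.042], [0.674, 0.118, 0.054]]
5.7 [0.5878 0.1138 0.2071] [-1.569  0.     1.543] [ 0.   -0.54 -0.97] 0.029956005275128865
6186 [ 0.488732   -0.02223328  0.12654093]
```

jog_arm(targets=[[0,[-1,0,1],0],[0,[-3,0,2.5],0],[0,[-5.5,0,4.2],0],[0,[-8,0,6],0],[0,[-10.5,0,7.8],0],[0,[-12.5,0,9],0],[0,[-13.9,0,9.9],0],[0,[-13.9,2,9.9],0],[0,[-13.9,4.5,9.9],0],[0,[-13.9,4.5,9.9],0]], grip_force=10)

```text
time_s: 6.75
ee_pos: [0.4839, -0.0222, 0.1604]
eef_rot: [-1.565, -0.001, 1.543]
force: [-0.7, -0.0, 0.5]
grip_width: 0.0005
```

```bash
python3 box.py f side
```

```text
side 1274 z 0.0501 [0.5865 0.0387] [0.1646 0.1737] 88.31 extents [[0.502, -0.043, 0.042], [0.673, 0.118, 0.054]]
6.8 [ 0.4848 -0.0222  0.1623] [-1.567 -0.     1.543] [-0.56  0.29  0.3 ] 0.0006306526435648689
```

View pics/fside.png

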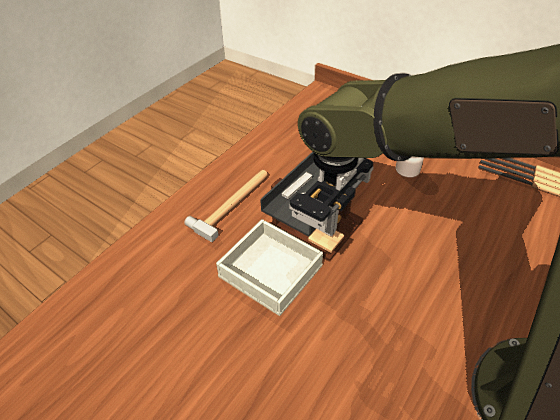

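The side picture shows the box at (270,268) and the closed fingers above the thumb plate at (326,237). Now I'll press down slowly.

jog_arm(targets=[[0,[0,0.8,0],0],[0,[0,1.4,0],0],[0,[0,1.8,0],0],[0,[0,2.1,0],0],[0,[0,2.4,0],0],[0,[0,2.6,0],0],[0,[0,2.8,0],0],[0,[0,3.0,0],0],[0,[0,3.15,0],0],[0,[0,3.3,0],0]])

```text
time_s: 7.8
ee_pos: [0.4855, -0.0226, 0.1304]
eef_rot: [-1.571, 0.0, 1.543]
force: [0.5, 0.8, 3.7]
grip_width: 0.0003
```

```bash
cat > tr.py <<'E'
from h import *
import sys
c=grab('side'); save(sys.argv[1]+'side.png',c['img'][130:330,180:440].repeat(2,0).repeat(2,1))
P=cloud(c); hsv=cv2.cvtColor(c['img'],cv2.COLOR_RGB2HSV)
o=ctrl.get_obs(); print(o['time_s'],np.round(o['ee_pos'],4),np.round(o['force'],2))
# tray floor: dark pixels inside the tray, slope dz/dy
m=(hsv[...,2]<90)&(P[...,0]>.53)&(P[...,0]<.635)&(P[...,1]>-.2)&(P[...,1]<0)&(P[...,2]>.06)&(P[...,2]<.25)
q=P[m]; print('dark n',len(q),'slope',np.polyfit(q[:,1],q[:,2],1))
E
python3 tr.py g
```

```text
7.85 [ 0.4855 -0.0226  0.1302] [0.31 0.09 3.02]
dark n 688 slope [-0.27802058  0.10047829]
```

View pics/gside.png

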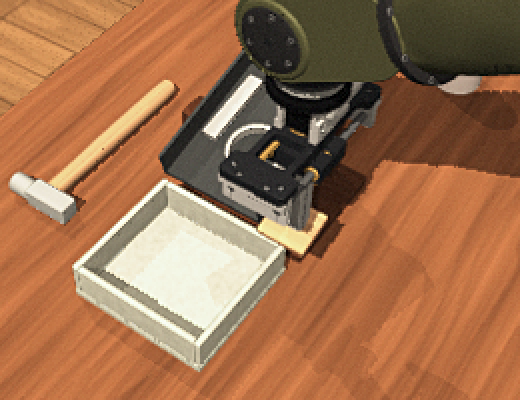

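Tray tipped to about 0.3 rad; bar and bangle still in it, box in place. Continue slowly.

jog_arm(targets=[[0,[0,0.1,0],0],[0,[0,0.2,0],0],[0,[0,0.3,0],0],[0,[0,0.4,0],0],[0,[0,0.5,0],0],[0,[0,0.6,0],0],[0,[0,0.7,0],0],[0,[0,0.8,0],0],[0,[0,0.8,0],0],[0,[0,0.8,0],0]])

```text
time_s: 8.85
ee_pos: [0.4854, -0.0222, 0.1224]
eef_rot: [-1.571, -0.0, 1.543]
force: [0.6, 0.3, 3.4]
grip_width: 0.0006
```

```bash
python3 tr.py i
```

```text
8.9 [ 0.4854 -0.0223  0.1224] [0.54 0.74 2.92]
dark n 720 slope [-0.42046954  0.08824743]
```

View pics/iside.png

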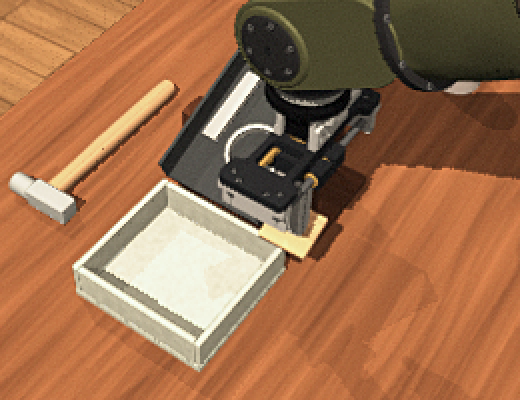

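Tray near 0.42 rad; nothing has slid out yet. Continue.

jog_arm(targets=[[0,[0,0.1,0],0],[0,[0,0.2,0],0],[0,[0,0.3,0],0],[0,[0,0.4,0],0],[0,[0,0.5,0],0],[0,[0,0.6,0],0],[0,[0,0.7,0],0],[0,[0,0.75,0],0],[0,[0,0.75,0],0],[0,[0,0.75,0],0]])

```text
time_s: 9.9
ee_pos: [0.4854, -0.0223, 0.1148]
eef_rot: [-1.571, -0.0, 1.543]
force: [0.4, -0.4, 1.8]
grip_width: 0.0005
```

```bash
python3 tr.py j
```

```text
9.95 [ 0.4854 -0.0223  0.1149] [0.16 0.59 1.25]
dark n 695 slope [-0.5378165   0.07842083]
```

View pics/jside.png

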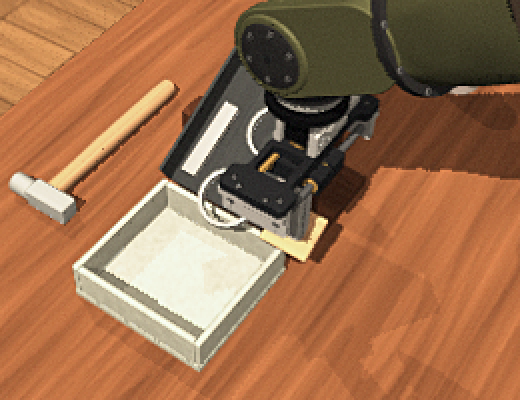

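Everything is sliding now and bangle_b is at the lip. I'll hold, then lower a bit more.

jog_arm(targets=[[0,[0,0,0],0],[0,[0,0,0],0],[0,[0,0,0],0],[0,[0,0,0],0],[0,[0,0,0],0],[0,[0,0.05,0],0],[0,[0,0.1,0],0],[0,[0,0.15,0],0],[0,[0,0.2,0],0],[0,[0,0.2,0],0]])

```text
time_s: 10.95
ee_pos: [0.4855, -0.0224, 0.1129]
eef_rot: [-1.571, 0.0, 1.543]
force: [0.8, 0.1, 2.4]
grip_width: 0.0008
```

```bash
python3 tr.py k
```

```text
11.0 [ 0.4855 -0.0224  0.1129] [-0.07 -0.69  2.7 ]
dark n 743 slope [-0.58135363  0.07388829]
```

View pics/kside.png

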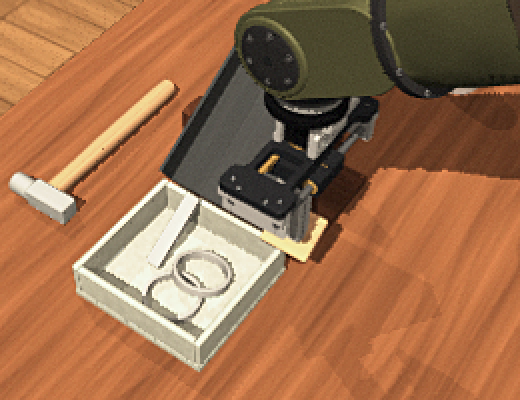

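All three parts are in the box: bangles at (205,275) and (175,300), bar at (175,232). I'll let the tray come up slowly, at about 30 mm/s.

jog_arm(targets=[[0,[0,-0.2,0],0],[0,[0,-0.5,0],0],[0,[0,-0.8,0],0],[0,[0,-1.1,0],0],[0,[0,-1.4,0],0],[0,[0,-1.7,0],0],[0,[0,-2.0,0],0],[0,[0,-2.3,0],0],[0,[0,-2.6,0],0],[0,[0,-2.8,0],0]])

```text
time_s: 12.0
ee_pos: [0.4855, -0.0224, 0.1413]
eef_rot: [-1.571, 0.0, 1.543]
force: [-0.6, 2.0, 2.2]
grip_width: 0.0006
```

jog_arm(targets=[[0,[0,-0.2,0],0],[0,[0,-0.4,0],0],[0,[0,-0.6,0],0],[0,[0,-0.8,0],0],[0,[0,-1.1,0],0],[0,[0,-1.5,0],0],[0,[0,-3,0],0],[0,[0,-6,0],0],[0,[0,-9,0],0],[0,[0,-10,0],0]])

```text
time_s: 13.0
ee_pos: [0.4862, -0.0224, 0.2438]
eef_rot: [-1.575, 0.0, 1.543]
force: [0.6, 0.5, -0.1]
grip_width: 0.0003
```

jog_arm(targets=[[0,[2,0,2],0],[0,[5,0,5],0],[0,[8,0,8],0],[0,[11,0,11],0],[0,[14,0,13],0],[0,[17,0,14],0],[0,[20,0,14],0],[0,[20,0,14],0],[0,[20,0,14],0],[0,[20,0,14],0]])

```text
time_s: 14.0
ee_pos: [0.3511, 0.1807, 0.2406]
eef_rot: [-1.57, 0.0, 1.542]
force: [-0.7, 0.2, 1.2]
grip_width: 0.0002
```

```bash
python3 box.py z top side; sed -i 's/TOP/&/' m.py; python3 - <<'E'
from h import *
c=grab('top'); P=cloud(c); save('zcrop.png',cv2.resize(c['img'][150:290,210:380],None,fx=4,fy=4,interpolation=cv2.INTER_CUBIC))
hsv=cv2.cvtColor(c['img'],cv2.COLOR_RGB2HSV)
for n in('top','side'):
    c=grab(n); P=cloud(c); Z=P[...,2]
    m=(P[...,0]>.53)&(P[...,0]<.63)&(P[...,1]>-.19)&(P[...,1]<-.02)&(Z>.1)&(Z<.14)
    q=P[m]; print(n,'tray floor slope',np.polyfit(q[:,1],q[:,2],1),np.median(q[:,2]))
    hs=cv2.cvtColor(c['img'],cv2.COLOR_RGB2HSV)
    m=(hs[...,0]>12)&(hs[...,0]<32)&(hs[...,1]>60)&(hs[...,2]>150)&(abs(P[...,0]-.49)<.03)&(abs(P[...,1]+.022)<.03)&(Z>.06)
    print(' plate',np.median(P[m],0), 'slope',np.polyfit(P[m][:,1],P[m][:,2],1)[0])
    for z0,z1 in((.012,.03),(.03,.045)):
        m=(abs(P[...,0]-.588)<.07)&(P[...,1]>-.02)&(P[...,1]<.10)&(Z>z0)&(Z<z1); print(' in box',z0,z1,m.sum(),np.median(P[m],0) if m.any() else '')
E
```

```text
top 480 z 0.0496 [0.5904 0.0543] [0.1236 0.1694] 88.15 extents [[0.505, -0.007, 0.042], [0.676, 0.118, 0.054]]
side 1360 z 0.05 [0.5866 0.0388] [0.1651 0.1735] 88.31 extents [[0.502, -0.043, 0.042], [0.673, 0.117, 0.057]]
14.1 [0.3512 0.1807 0.2408] [-1.571  0.     1.542] [-0.27  0.62 -0.1 ] 0.0003976388361882317
top tray floor slope [-5.64286722e-05  1.23425029e-01] 0.12341737390042451
 plate [ 0.49093416 -0.0243787   0.12722054] slope 0.0015597813581922167
 in box 0.012 0.03 359 [0.58505288 0.03830593 0.02019052]
 in box 0.03 0.045 106 [0.61622801 0.01817998 0.03437909]
side tray floor slope [-0.00127386  0.12450861] 0.12459607140561485
 plate [ 0.50465897 -0.006081    0.12804706] slope -0.13365842739643546
 in box 0.012 0.03 606 [0.5829168  0.03836851 0.02111067]
 in box 0.03 0.045 210 [0.61390954 0.01735942 0.03507955]
```

View pics/zside.png

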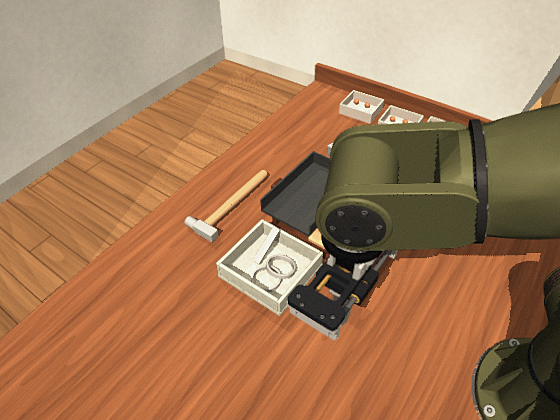

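View pics/zcrop.png

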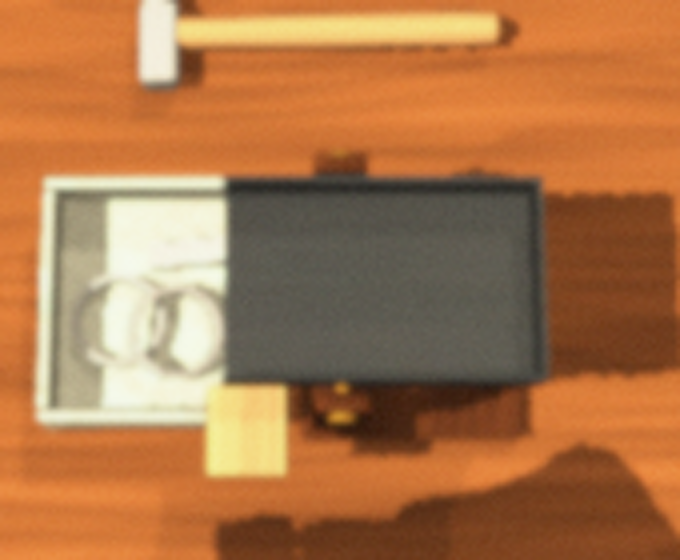

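The tray is level and empty, and all three parts are in the box. The bar seems to lean on the rear wall, so I'll check its middle and whether it is at rest.

```bash
python3 - <<'E'
from h import *
for k in range(2):
    c=grab('side'); P=cloud(c); Z=P[...,2]; V=cv2.cvtColor(c['img'],cv2.COLOR_RGB2HSV)[...,2]
    m=(P[...,0]>.59)&(P[...,0]<.655)&(P[...,1]>-.06)&(P[...,1]<.09)&(Z>.0235)&(Z<.09)
    n,l,s,ce=cv2.connectedComponentsWithStats(m.astype(np.uint8))
    for i in range(1,n):
        if s[i,4]>40:
            q=P[l==i]; print(i,s[i,4],ce[i].round(),np.round(np.percentile(q,[2,50,98],axis=0),3).tolist())
            for lo in np.arange(-.06,.08,.02):
                a=q[(q[:,1]>=lo)&(q[:,1]<lo+.02)]
                if len(a)>3: print('   y',round(lo,2),len(a),'x',np.percentile(a[:,0],[5,95]).round(3),'z',np.percentile(a[:,2],[5,50,95]).round(3))
E
```

```text
1 469 [271. 239.] [[0.593, -0.044, 0.025], [0.619, -0.021, 0.043], [0.654, 0.031, 0.06]]
   y -0.06 36 x [0.593 0.653] z [0.048 0.051 0.054]
   y -0.04 201 x [0.593 0.652] z [0.026 0.047 0.06 ]
   y -0.02 85 x [0.613 0.63 ] z [0.041 0.047 0.054]
   y 0.0 96 x [0.613 0.63 ] z [0.03  0.037 0.043]
   y 0.02 51 x [0.614 0.631] z [0.024 0.027 0.031]
2 47 [270. 259.] [[0.59, 0.006, 0.024], [0.595, 0.025, 0.03], [0.6, 0.048, 0.035]]
   y 0.0 18 x [0.59  0.599] z [0.024 0.026 0.03 ]
   y 0.02 21 x [0.592 0.6  ] z [0.027 0.031 0.034]
   y 0.04 8 x [0.59  0.595] z [0.03  0.034 0.035]
1 464 [271. 239.] [[0.593, -0.043, 0.024], [0.619, -0.02, 0.043], [0.652, 0.032, 0.061]]
   y -0.06 34 x [0.592 0.652] z [0.049 0.051 0.052]
   y -0.04 197 x [0.593 0.65 ] z [0.027 0.048 0.06 ]
   y -0.02 87 x [0.613 0.63 ] z [0.039 0.047 0.052]
   y 0.0 91 x [0.614 0.63 ] z [0.028 0.036 0.042]
   y 0.02 55 x [0.615 0.63 ] z [0.024 0.027 0.031]
```

```bash
python3 -c "
from station import ctrl
print(ctrl.hand_in())"
```

```text
the job is handed in; nothing more can be done
None
```

The job is done and handed in at about 14 s of robot time; the hand-in reports no verdict. I pinched the box by its far wall and dragged it under the tray's open end. I then pressed the thumb plate down slowly to about 0.53 rad (measured slope 0.58) until both bangles and the bar had slid into the box. After that I raised the hand at about 30 mm/s so the tray came back gently, and moved the arm clear.

**Last checks:**
- **Tray:** it is empty and level. The measured floor slope was 0.000 (top view) and -0.001 (side view), and the thumb plate is back at 127 mm.
- **Box:** its middle is at about (0.587, 0.038) m. That is roughly 122 mm ahead of the hinge and under 5 mm off centre, with its rim at 50 mm, so it stands flat.
- **Parts:** both bangles are inside the box. The bar is inside too but not flat: it leans about 0.46 rad against the rear wall. The middle of its underside is about 30 mm up, below the rim. It stayed still between two readings.
- **Other items:** the hammer looks unmoved. The block and jar are hidden by the arm in the last side picture and were not checked again, but nothing went near them.

**Disagreements:** in the last top view the tray hides part of the box, so its rectangle came out cut short (middle at y 0.054). I used the side and earlier wrist views for the box's position instead. The side view of the thumb plate was also partly hidden by the arm, so its slope reading of -0.13 there is not reliable; the top view gave 0.002.

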